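# Shut and bolt the detergent chest

## Task

The detergent-tablet chest on the laundry counter has been left open with its lid leaning back. Push the lid up from behind and past upright until it falls shut under its own weight, keeping off the chest while the lid comes down; then turn the knob clockwise as far as it goes, so the bolt is fully out over the shut lid. Leave the bottle, the jar and the brush where they are.

Things in the scene. Friction and masses are not known exactly. Their poses are not given: they have to be found in the camera images.
- chest: Grey chest screwed to the counter: open box 160 mm (its x) by 200 mm (its y), 100 mm high, walls 5 mm, tablets fixed inside. Origin: centre of the box's underside; z up, +x to the hinged side. On its -x side stands the lock housing: grey block 58 mm (x) by 90 mm (y), 130 mm high, centred at x = -126 mm, y = 0; the knob is on top.
- lid (a joint): Lid angle: 0 = shut (level), 1.57 = upright, 2.2 = leaning back on its stop; starts at 1.8 to 2.2. The hinge rubs (0.13 N m) and is damped: near upright the lid stays where left; pushed 0.25 to 0.55 rad past upright (how far depends on its unknown mass, 0.3 to 0.55 kg) it falls by itself in about 2 s.
- lid_hinge (a point): Point on the hinge line at mid-width: chest x = +80 mm, y = 0, z = 100 mm. The hinge line runs along the chest's y. Its axes are those of the chest.
- lid_edge (a point): Middle of the free edge of the lid, a plain steel plate 172 mm from hinge to free edge, 200 mm wide, 8 mm thick, no handle. Moves with the lid: own x points from the free edge to the hinge, y along the edge, z out of the outer face (on top when shut, at the back when open: the face to push).
- knob (a joint): Knob angle in rad, clockwise from above positive; starts at 0 to 0.35, stops at 2.6, rubs at about 0.06 N m and stays where left. It slides the bolt out by 10 mm per rad: flush with the housing at 0, 26 mm out at 2.6. The turn needs two or more grasps.
- knob_grip (a point): Point to grip the knob: on its upright axis, chest x = -126 mm, y = 0, z = 170 mm. The grip is a black bar 60 mm long (own x), 14 mm thick (own y), 36 mm high, from 20 to 56 mm above the housing's top; grasp it across its thickness. Turns with the knob; at knob angle 0 its x lies along the chest's x.
- softener: White bottle, 72 mm across, 200 mm tall, standing loose; origin at the centre of its base. Bystander.
- powder_jar: White jar, 90 mm across, 120 mm tall, standing loose; origin at the centre of its base. Bystander.
- brush: Scrubbing brush about 190 mm long, lying loose on the counter along its own x; origin under its middle. Bystander.
- bolt_nose (a point): Middle of the nose of the bolt, a steel bar 30 mm wide and 8 mm thick that slides level out of the lock housing (along the chest's +x) over the lid's edge; 114.5 mm above the counter. The shut lid's top is at 108.5 mm. Thrown before the lid is shut, the bolt holds the lid open.

How it is judged:
By the outcome, as a careful person would: the job done as asked, in the order asked, and still so for the second after the job is handed in, with the robot touching nothing.
It also fails if it takes over 69 s, if anything falls off the work surface, if the arm or the gripper's body presses on something with over 40 N, if the wrist force passes 120 N, or if a joint passes its speed limit or range.

## Robot

A 6-joint arm with a two-finger parallel gripper is mounted at the origin on the work surface. World frame = base frame: x ahead of the robot, y to its left, z up, the work surface at z = 0. Lengths are in m, angles in rad, forces in N, time in s.
With the tool pointing down it reaches from about 0.35 to 0.775 m from the base axis. Payload 7.3 kg.
Tool frame: the origin (TCP) lies at the centre of the arm's flange, where the gripper is bolted on; the fingertips stand 178 mm ahead of it and the grasp point (between the pads) lies 159 mm ahead of it; z points along the fingers, y is the line along which they close (so a half turn about z gives the same grasp; the last joint's range is limited). The gripper opens to 92 mm and grips with 3 to 60 N. Pads are 19 mm wide; open, the fingers measure 130 mm over their backs; the gripper's body (75 mm by 190 mm) begins 47 mm behind the grasp point.
Start: joints at [0.965, 0.342, 1.524, -0, 1.275, -0.146], TCP at [0.233, 0.47, 0.405] pointing down, gripper open.
Joint ranges: [-2.53, 2.53], [-0.77, 2.02], [0.04, 2.7], [-1, 4.14], [0.28, 2.66], [-3.11, 3.11]. Speed limits (rad/s): [2.57, 2.57, 3.14, 3.14, 3.14, 3.14].

## Interface

Orientations are given as [roll, pitch, yaw] about the fixed x, y, z axes, in that order (R = Rz(yaw) Ry(pitch) Rx(roll)).
In Python, from cell import robot, eyes, workorder gives the robot as it stands (robot), with the cameras (eyes) and the job (workorder).
- The arm moves only by the shell command python3 drive.py 'ROWS' [OPENING] [FORCE]. ROWS is a JSON object with one list for each field, all of the same length, 1 to 8, a row being the entries at one place: tx, ty, tz (the shift in parts of the range, where 1.0 means 600 mm), rx, ry, rz (a rotation vector in a scale on which 1.0 is 90 degrees); each row shifts and turns the commanded pose from where the row before left it, along the tool's axes as they then stand; what a row does not reach is not made up. A row lasts 1/12 s, in which the tool goes at most 0.0417 m and 0.125 rad, less where a joint would pass 70% of its speed; a pose out of reach is approached as far as the arm can. OPENING is the finger opening in m, set as the command begins (- or left out keeps the last). The fingers move at their own pace and stop on an object; FORCE is the grip in N (left out, the last holds). Time passes only in rows, so rows that do not move let the fingers close. It prints the time, the measured TCP pose, the force, the opening and the grip force at its end. No shift or turn number may pass 1 either way. Input that does not fit is refused with a message, and nothing moves.
- robot.observe(): the state, without advancing time (a new reading comes with each control period).
- eyes.read_camera(name): name is "scene" or "side" or "wrist"; returns a dict with "image" (480x640x3 uint8, red, green, blue), "fx", "fy", "cx", "cy" (pixels), "k1" (the pictures are not rectified: a ray, as slopes to the right and down, at radius r is drawn at 1 + k1 r^2 times it, then the intrinsics apply), "pose" (4x4, takes a point from camera to world coordinates). Camera axes: x right, y down, z forward; pixel columns grow to the right and rows downward; lengths in m; the calibration is good to about 2 mm. A picture is of the moment at which its call begins. There is no depth.
- workorder.hand_in(): hands the job in; it is judged then, once.
The state is a dict: "time": time; "qpos": joint angles; "qvel": joint speeds; "joint_efforts": joint torques, N m; "tool_pos": TCP position; "tool_rot": TCP orientation; "contact_force": force on the tool from outside, world axes, zero at the start; "torque": the same for the moment, N m; "opening": finger opening in m; "grip_force": force on a finger pad.
Only numpy, scipy, OpenCV 4.12 (cv2) and the standard library are available. Lean on these libraries where they do the work, as an engineer would, in place of code of your own. Each camera call takes 0.05 s, during which the arm holds its last target. There are 200 camera calls.

## Working session

There is one attempt and no reset: what is moved stays moved. The work goes in short steps, Python scripts to look and compute and a shell command to move; the robot and the scene stay as the last step left them, time stands still between calls to the robot, and variables do not carry over. Pictures are saved under pics/ and viewed, at most 10 in all, crops included, and the job is handed in when it is done.

```bash
ls; mkdir -p pics
python3 - <<'E'
from cell import robot, eyes, workorder
import cv2,numpy as np
np.set_printoptions(precision=4,suppress=True)
s=robot.observe();print({k:np.round(v,3) for k,v in s.items()})
for n in("scene","side"):
    c=eyes.read_camera(n);cv2.imwrite(f"pics/{n}0.png",c["image"][:,:,::-1]);print(n,c["fx"],c["fy"],c["cx"],c["cy"],c["k1"],c["pose"])
E
```

```text
cell.py
drive.py
pics
{'time': np.float64(0.0), 'qpos': array([ 0.965,  0.343,  1.525, -0.   ,  1.275, -0.146]), 'qvel': array([-0.001,  0.001,  0.001,  0.   , -0.   , -0.002]), 'joint_efforts': array([  0.001, -43.125, -24.422,   0.072,   0.056,  -0.   ]), 'tool_pos': array([0.233, 0.47 , 0.404]), 'tool_rot': array([-3.14 , -0.   ,  2.682]), 'contact_force': array([ 0.332, -0.029, -0.223]), 'torque': array([-0.012,  0.012,  0.053]), 'grip_force': np.float64(0.0), 'opening': np.float64(0.092)}
scene 528.687998977428 528.687998977428 317.8128079043631 231.81352074983994 0.02006398013364935 [[-0.7655  0.5006 -0.4042  1.1788]
 [ 0.6434  0.596  -0.4805  0.7351]
 [ 0.0004 -0.6279 -0.7783  1.347 ]
 [ 0.      0.      0.      1.    ]]
side 506.05693851177 506.05693851177 320.69119416852726 236.53687744245173 -0.09466486731366565 [[ 0.7636 -0.348   0.5439 -0.0592]
 [-0.6454 -0.4352  0.6277 -0.7289]
 [ 0.0182 -0.8304 -0.5569  0.7612]
 [ 0.      0.      0.      1.    ]]
```

View pics/scene0.png

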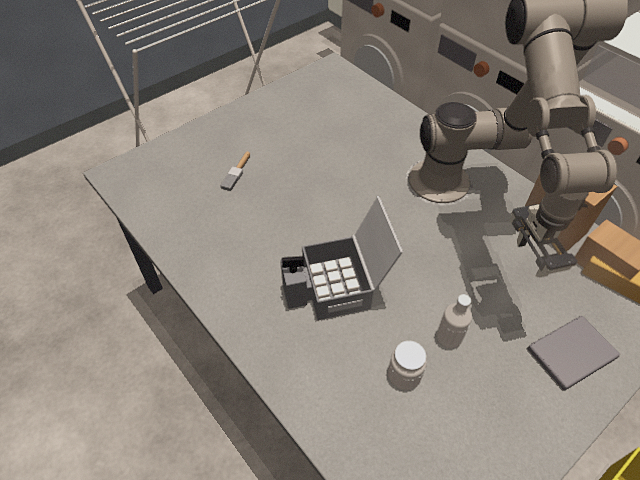

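View pics/side0.png

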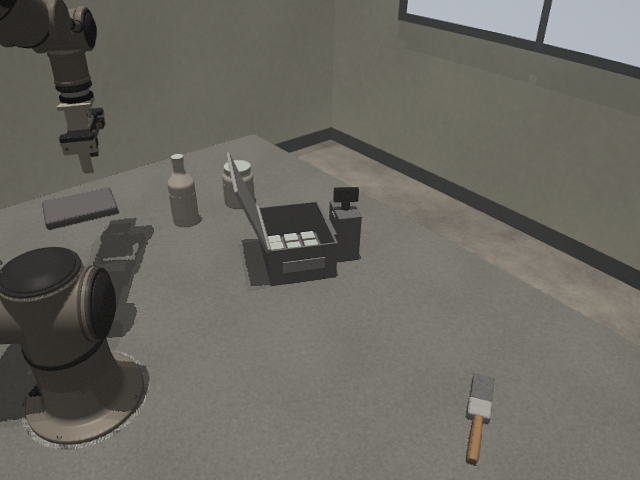

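The chest is hinged on the robot side, with the housing and knob on the far side. In the scene view the chest is near (340,265), the bottle near (455,325) and the jar near (408,365). Next I enlarge both views.

Run:
```python
import cv2
a=cv2.imread("pics/scene0.png")[190:330,265:425];b=cv2.imread("pics/side0.png")[140:290,215:375]
cv2.imwrite("pics/c1.png",cv2.resize(a,None,fx=5,fy=4.2857 and 4.25 if 0 else 5,interpolation=cv2.INTER_CUBIC)[:600]);
cv2.imwrite("pics/c2.png",cv2.resize(b,None,fx=4,fy=4,interpolation=cv2.INTER_CUBIC))
```

```text
(no output)
```

View pics/c1.png

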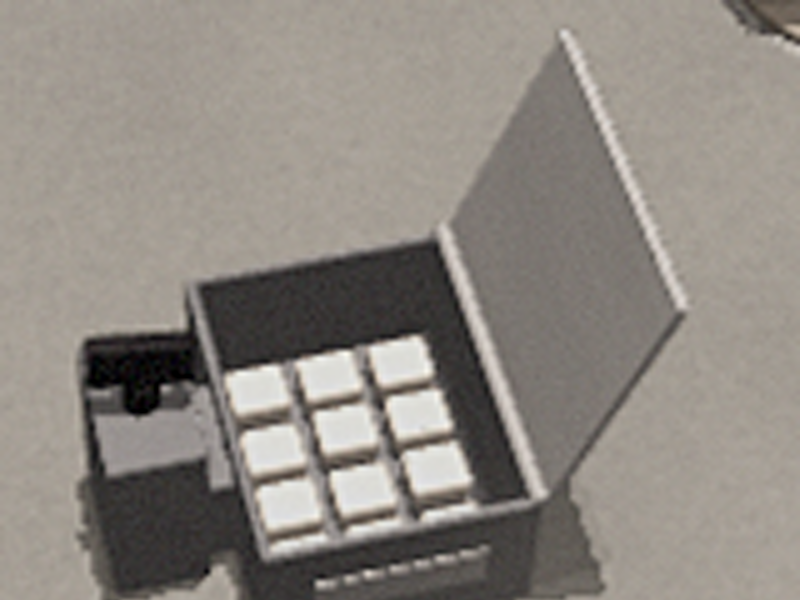

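View pics/c2.png

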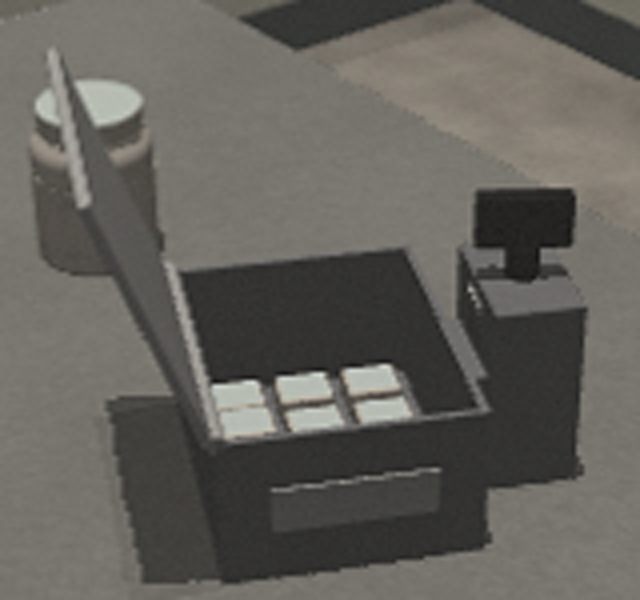

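In the scene crop, the box-top corners are (265,555), (190,288), (543,497) and (440,235), and the lid's free edge runs (567,34) to (682,304). In the side crop they are (213,440), (488,408), (170,265) and (408,250), the lid edge runs (85,205) to (52,50), and the knob bar spans columns 476 to 577.

```bash
cat > h.py <<'E'
import numpy as np
from scipy.optimize import least_squares
np.set_printoptions(precision=4,suppress=True)
C={"scene":(528.688,317.81,231.81,.020064,np.array([[-.7655,.5006,-.4042,1.1788],[.6434,.596,-.4805,.7351],[.0004,-.6279,-.7783,1.347]])),
"side":(506.057,320.69,236.54,-.094665,np.array([[.7636,-.348,.5439,-.0592],[-.6454,-.4352,.6277,-.7289],[.0182,-.8304,-.5569,.7612]]))}
def proj(n,p):
    f,cx,cy,k,P=C[n]; q=(np.atleast_2d(p)-P[:,3])@P[:,:3]; s=q[:,:2]/q[:,2:]
    s=s*(1+k*(s**2).sum(1,keepdims=True)); return s*f+[cx,cy]
def atz(n,uv,z):
    return least_squares(lambda v:(proj(n,[v[0],v[1],z])-uv).ravel(),[.5,.1]).x
def T(v,p):
    c,s=np.cos(v[2]),np.sin(v[2]); p=np.atleast_2d(p).astype(float)
    return np.c_[v[0]+c*p[:,0]-s*p[:,1], v[1]+s*p[:,0]+c*p[:,1], p[:,2]]
def lidp(th,l,y,off): return [.08-l*np.cos(th)+off*np.sin(th), y, .1+l*np.sin(th)+off*np.cos(th)]
E
python3 - <<'E'
from h import *
a=lambda l:(np.array(l)+.5)/5-.5+[265,190]
b=lambda l:(np.array(l)+.5)/4-.5+[215,140]
sc=a([(265,555),(190,288),(543,497),(105,475),(82,345),(567,34),(682,304)])
sd=b([(213,440),(488,408),(408,250),(222,582),(488,547),(583,308),(458,250),(85,205),(52,50)])
def model(v):
    h=-.155
    A=[(-.08,-.1,.1),(-.08,.1,.1),(.08,-.1,.1),(h,-.045,.13),(h,.045,.13),lidp(v[3],.172,.1,.0045),lidp(v[3],.172,-.1,.0045)]
    B=[(.08,.1,.1),(-.08,.1,.1),(-.08,-.1,.1),(.08,.1,0),(-.08,.1,0),(h,.045,.13),(-.097,-.045,.13),lidp(v[3],.172,.1,.0045),lidp(v[3],.172,-.1,.0045)]
    return proj("scene",T(v,A))-sc,proj("side",T(v,B))-sd
f=lambda v:np.vstack(model(v)).ravel()
best=min((least_squares(f,[.6,.1,y,2.],loss="soft_l1") for y in(-3,-2,-1,0,1,2,3)),key=lambda r:r.cost)
v=best.x;print(v,best.cost);print(np.vstack(model(v)))
# knob
def ext(n,k):
    c,s=np.cos(-k),np.sin(-k)
    p=[(-.126+c*x-s*y,s*x+c*y,z) for x in(-.03,.03) for y in(-.007,.007) for z in(.15,.186)]
    q=proj(n,T(v,p)); return q[:,0].min(),q[:,0].max(),q[:,1].min()
print("meas",b([(476,188),(577,188)])[:,0],b([(0,188)])[0,1],a([(82,0),(197,0)])[:,0])
for k in np.arange(-.1,.5,.1):print(k,ext("side",k),ext("scene",k))
print("grip",T(v,(-.126,0,.17)),"hinge",T(v,(.08,0,.1)),"edge",T(v,[lidp(v[3],.172,0,.0085)]))
print("jar",atz("scene",[409,355],.12),"bottle",atz("scene",[463,301],.2),"brush",atz("scene",[236,173],0.02))
E
```

```text
[0.5726 0.0988 2.6784 1.9047] 9.646568007033304
[[ 0.1035  0.769 ]
 [-0.6107 -2.2158]
 [ 0.4068  0.8303]
 [ 0.7777 -0.3127]
 [-0.8654 -0.2078]
 [-0.2087 -1.1036]
 [ 0.4305  0.6696]
 [ 0.2883  1.5322]
 [ 0.3445  1.0296]
 [ 0.3814 -1.7055]
 [-0.2385  0.5809]
 [-1.158   0.3314]
 [ 1.2463 -0.7781]
 [-0.3252 -2.1165]
 [-0.1162 -0.1705]
 [-0.1393 -1.0767]]
meas [333.625 358.875] 186.625 [281. 304.]
-0.1 (np.float64(332.61958146927526), np.float64(358.5357181213352), np.float64(184.50230191633534)) (np.float64(281.311913002491), np.float64(304.2048325130396), np.float64(252.40851285716565))
0.0 (np.float64(332.5196210618546), np.float64(358.6923009481521), np.float64(185.03440984925945)) (np.float64(281.29708905246093), np.float64(304.24961495906643), np.float64(253.19614192009513))
0.1 (np.float64(332.5463905643807), np.float64(358.72106022585257), np.float64(185.59365309544893)) (np.float64(281.39555882089377), np.float64(304.1831921480151), np.float64(254.02629179735322))
0.20000000000000004 (np.float64(332.69883228202673), np.float64(358.6208888089792), np.float64(186.17472943258997)) (np.float64(281.56775904138044), np.float64(304.0057887259699), np.float64(254.8909441526314))
0.30000000000000004 (np.float64(332.7366953203177), np.float64(358.39197471884637), np.float64(185.62025831754545)) (np.float64(281.37323040397), np.float64(304.12744602343594), np.float64(254.6372984794003))
0.4 (np.float64(332.562658814111), np.float64(358.61615320794306), np.float64(185.05868140366493)) (np.float64(281.2919540868742), np.float64(304.2369039448262), np.float64(253.78171603267592))
grip [[0.6853 0.0425 0.17  ]] hinge [[0.501  0.1346 0.1   ]] edge [[0.4434 0.1633 0.2597]]
jar [0.6218 0.4284] bottle [0.4472 0.4334] brush [ 0.5393 -0.475 ]
```

Fit: chest at (0.573, 0.099), yaw 2.678, lid at 1.90. The tool axes are already aligned with the chest (tool x = chest x, tool y = -chest y). I'll go behind the lid, to chest x of about 0.185.

The manual's scale: shifts go in shares of 600 mm and turns go in shares of 90 degrees. Converting my numbers, -0.0317 m / 0.6 = -0.0528, -0.02 m / 0.6 = -0.0333.

```bash
python3 drive.py '{"tx":[-0.0528,-0.0528,-0.0528,-0.0528,-0.0528,-0.0528,-0.0528,-0.0528],"ty":[-0.0333,-0.0333,-0.0333,-0.0333,-0.0333,-0.0333,-0.0333,-0.0333],"tz":[0,0,0,0,0,0,0,0],"rx":[0,0,0,0,0,0,0,0],"ry":[0,0,0,0,0,0,0,0],"rz":[0,0,0,0,0,0,0,0]}' && python3 drive.py '{"tx":[-0.0528,0,0,0],"ty":[-0.0333,0,0,0],"tz":[0,0.0167,0,0],"rx":[0,0,0,0],"ry":[0,0,0,0],"rz":[0,0,0,0]}'
cat >> h.py <<'E'
V=np.array([.5726,.0988,2.6784])
def chest(p):
    c,s=np.cos(V[2]),np.sin(V[2]); d=np.array(p[:2])-V[:2]; return np.array([c*d[0]+s*d[1],-s*d[0]+c*d[1],p[2]])
def st():
    from cell import robot, eyes, workorder
    s=robot.observe(); print(round(s["time"],2),"chest",chest(s["tool_pos"]),"rot",np.array(s["tool_rot"]),"F",np.array(s["contact_force"]),"q",np.array(s["qpos"]),s["opening"])
E
python3 -c "import h;h.st()"
```

```text
time: 0.77
tool_pos: [0.3896, 0.2128, 0.4046]
tool_rot: [-3.141, -0.0, 2.682]
contact_force: [0.6, 0.0, -0.4]
opening: 0.0917
grip_force: 0.0
time: 1.1
tool_pos: [0.4086, 0.1824, 0.3942]
tool_rot: [-3.141, -0.002, 2.681]
contact_force: [0.8, -0.4, 0.8]
opening: 0.0918
grip_force: 0.0
1.1 chest [ 0.1841 -0.0015  0.3942] rot [-3.1406 -0.0018  2.6806] F [ 0.7868 -0.3654  0.76  ] q [ 0.2481  0.2103  1.7395  0.0005  1.1938 -0.8619] 0.09179444031022092
```

Converted, -0.012 m / 0.6 = -0.02, -0.01 m / 0.6 = -0.0167.

```bash
python3 drive.py '{"tx":[-0.02,-0.02,-0.02,-0.0167,-0.0167,-0.0167,-0.0167,-0.0167],"ty":[0,0,0,0,0,0,0,0],"tz":[0,0,0,0,0,0,0,0],"rx":[0,0,0,0,0,0,0,0],"ry":[0,0,0,0,0,0,0,0],"rz":[0,0,0,0,0,0,0,0]}' | grep -v rot; python3 drive.py '{"tx":[-0.0133,-0.0133,-0.0133,-0.0133,0],"ty":[0,0,0,0,0],"tz":[0,0,0,0,0],"rx":[0,0,0,0,0],"ry":[0,0,0,0,0],"rz":[0,0,0,0,0]}'; python3 -c "import h;h.st()
from cell import robot, eyes, workorder
import cv2
cv2.imwrite('pics/side1.png',eyes.read_camera('side')['image'][80:320,180:420,::-1])"
```

```text
time: 1.77
tool_pos: [0.4868, 0.1439, 0.3947]
contact_force: [-1.7, 0.6, 1.8]
opening: 0.0915
grip_force: 0.9
time: 2.18
tool_pos: [0.5158, 0.1295, 0.3946]
tool_rot: [3.141, 0.001, 2.681]
contact_force: [0.7, 0.2, -1.0]
opening: 0.092
grip_force: 0.0
2.18 chest [ 0.0645 -0.0021  0.3946] rot [3.1414 0.0011 2.6811] F [ 0.7144  0.2017 -1.036 ] q [ 0.1019  0.3625  1.5224 -0.0005  1.2556 -1.0083] 0.09200351550707031
```

View pics/side1.png

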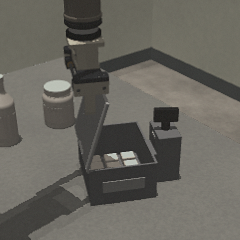

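The lid is just past upright, with its near top corner at about (107,103) in the crop, and the fingers are behind it. I'll keep pushing in small steps and check between them, with the arm still, whether the lid is moving by itself.

```bash
cat > mv.py <<'E'
from cell import robot, eyes, workorder
import numpy as np,h
a=eyes.read_camera('side')['image'].astype(int);b=[eyes.read_camera('side')['image'].astype(int) for _ in range(4)][-1]
d=np.abs(a-b).sum(2)[150:280,255:340]; print("moving px",(d>60).sum()); h.st()
E
python3 mv.py; python3 drive.py '{"tx":[-0.0117,-0.0117,-0.0117,0],"ty":[0,0,0,0],"tz":[0,0,0,0],"rx":[0,0,0,0],"ry":[0,0,0,0],"rz":[0,0,0,0]}' >/dev/null; python3 mv.py
```

```text
moving px 36
2.48 chest [ 0.0663 -0.0022  0.3949] rot [3.1414 0.0003 2.6822] F [ 0.3491  0.5319 -0.672 ] q [ 0.1038  0.3601  1.5253  0.0001  1.2559 -1.0076] 0.09195534346166001
moving px 113
3.07 chest [ 0.0451 -0.0022  0.3947] rot [ 3.1416 -0.0001  2.6818] F [ 0.2256 -0.2013  0.6663] q [ 0.0828  0.3899  1.4801  0.0001  1.2716 -1.0283] 0.0920116603967133
```

```bash
python3 mv.py; python3 -c "
from cell import robot, eyes, workorder
import cv2
cv2.imwrite('pics/side2.png',eyes.read_camera('side')['image'][80:320,180:420,::-1])"
```

```text
moving px 8
3.32 chest [ 0.0451 -0.0022  0.3948] rot [3.1414 0.0001 2.682 ] F [-0.4284  0.5922 -0.2029] q [ 0.0829  0.3897  1.4801  0.0001  1.2716 -1.0283] 0.09143686722778958
```

View pics/side2.png

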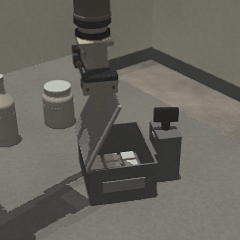

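The lid is tilted forward, with its top corner at (119,107), but isn't falling yet. I'll push on.

Converted, -0.007 m / 0.6 = -0.0117, 0.003 m / 0.6 = 0.005.

```bash
python3 drive.py '{"tx":[-0.0117,-0.0117,0],"ty":[0,0,0],"tz":[0.005,0.005,0],"rx":[0,0,0],"ry":[0,0,0],"rz":[0,0,0]}' >/dev/null; python3 mv.py;python3 mv.py
```

```text
moving px 712
3.87 chest [ 0.031  -0.0022  0.3887] rot [ 3.1416 -0.0001  2.6817] F [0.3108 0.3886 0.2402] q [ 0.0696  0.4148  1.4583  0.0001  1.2686 -1.0413] 0.09198956836211236
moving px 1443
4.12 chest [ 0.0311 -0.0023  0.3888] rot [3.1414 0.0002 2.6819] F [ 0.1479 -0.259   0.6043] q [ 0.0697  0.4144  1.4584  0.      1.2685 -1.0414] 0.09183260283056795
```

The lid is falling by itself. I'll rise clear and wait.

Converted, -0.02 m / 0.6 = -0.0333, -0.015 m / 0.6 = -0.025.

```bash
python3 drive.py '{"tx":[0,0,0,0,0,0,0,0],"ty":[0,0,0,0,0,0,0,0],"tz":[-0.025,-0.0333,0,0,0,0,0,0],"rx":[0,0,0,0,0,0,0,0],"ry":[0,0,0,0,0,0,0,0],"rz":[0,0,0,0,0,0,0,0]}' >/dev/null; python3 drive.py '{"tx":[0,0,0,0,0,0,0,0],"ty":[0,0,0,0,0,0,0,0],"tz":[0,0,0,0,0,0,0,0],"rx":[0,0,0,0,0,0,0,0],"ry":[0,0,0,0,0,0,0,0],"rz":[0,0,0,0,0,0,0,0]}'>/dev/null; python3 mv.py; python3 drive.py '{"tx":[-0.05,-0.05,-0.05,-0.05,-0.05,0,0],"ty":[0,0,0,0,0,0,0],"tz":[0,0,0,0,0,0,0],"rx":[0,0,0,0,0,0,0],"ry":[0,0,0,0,0,0,0],"rz":[0,0,0,0,0,0,0]}'; python3 mv.py; python3 -c "
from cell import robot, eyes, workorder
import cv2,numpy as np
w=eyes.read_camera('wrist')['image'][:,:,::-1]; s=eyes.read_camera('side')['image'][130:370,215:375,::-1]
s=cv2.resize(s,(320,480))
cv2.imwrite('pics/m3.png',cv2.resize(np.hstack([w,s]),(800,400)))"
```

```text
moving px 0
5.7 chest [ 0.031  -0.0023  0.4238] rot [3.1415 0.     2.6818] F [-1.3104  0.4796  0.4241] q [ 0.0697  0.3889  1.3998  0.0001  1.3528 -1.0414] 0.09165865731397294
time: 6.28
tool_pos: [0.6811, 0.0472, 0.4221]
tool_rot: [-3.141, -0.002, 2.68]
contact_force: [0.1, 0.5, 0.6]
opening: 0.092
grip_force: 0.0
moving px 114
6.53 chest [-0.1179 -0.0031  0.4245] rot [3.1411 0.0005 2.6828] F [ 1.4547  0.5467 -0.668 ] q [-0.0406  0.6347  0.9874  0.0002  1.5189 -1.1526] 0.09200235467063049
```

View pics/m3.png

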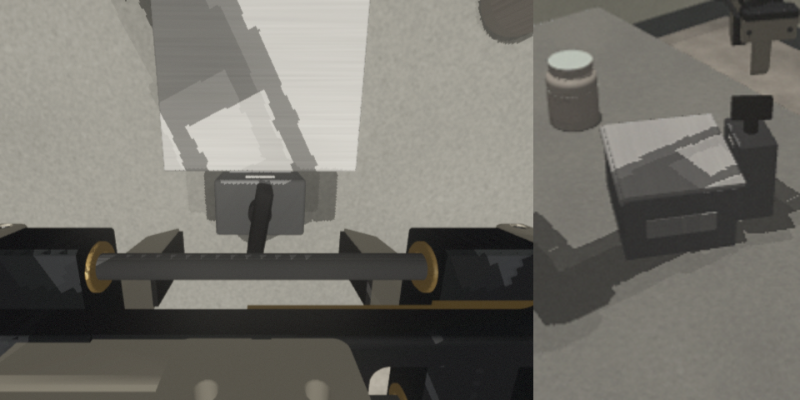

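The lid is shut and level. In the wrist view the knob bar runs from (267,181) to about (256,250), so it is turned slightly clockwise. I'll compute its angle.

Run:
```python
from h import *
import h
from cell import robot, eyes, workorder
c=eyes.read_camera("wrist"); C["wrist"]=(c["fx"],c["cx"],c["cy"],c["k1"],c["pose"][:3])
P=[chest([*least_squares(lambda v:(proj("wrist",[v[0],v[1],.186])-np.array(u)/.83333).ravel(),[.68,.05]).x,.186]) for u in [(267,181),(272,183),(261,182),(249,250),(264,250)]]
print(np.array(P))
for k in(0,.1,.2,.3,.4):
  cc,s=np.cos(k),-np.sin(k)
  print(k,(proj("wrist",T(V,[(-.126+cc*x-s*y,s*x+cc*y,.186) for x,y in((.03,.007),(.03,-.007),(-.01,.007),(-.01,-.007))]))*.83333).ravel())
h.st()
```

```text
[[-0.091  -0.0083  0.186 ]
 [-0.0926 -0.0122  0.186 ]
 [-0.0918 -0.0037  0.186 ]
 [-0.1484  0.0059  0.186 ]
 [-0.1484 -0.0064  0.186 ]]
0 [247.2135 187.2315 265.2859 187.3169 247.5731 235.7648 264.8645 235.8412]
0.1 [251.1224 186.5534 269.0934 188.41   246.3757 234.8895 263.5828 236.5882]
0.2 [255.0875 186.2627 272.7596 189.868  245.2737 233.9056 262.23   237.2107]
0.3 [259.0649 186.3627 276.245  191.6737 244.2782 232.8223 260.8195 237.7028]
0.4 [263.0109 186.8524 279.5126 193.8057 243.3992 231.6499 259.3647 238.0601]
6.68 chest [-0.1183 -0.003   0.4245] rot [3.1411 0.0008 2.6825] F [-0.1603  0.4531  0.6857] q [-0.0409  0.6352  0.9866  0.0001  1.5189 -1.1526] 0.0918278882106004
```

Knob at about 0.14, centre near chest (-0.123, -0.003). I'll align, descend, and grip.

Converted, 0.03 m / 0.6 = 0.05, 0.025 m / 0.6 = 0.0417, 0.1 rad / 1.5708 = 0.0637.

```bash
python3 drive.py '{"tx":[-0.0083,0,0,0,0,0,0],"ty":[0,0,0,0,0,0,0],"tz":[0,0.0417,0.05,0.05,0.0167,0,0],"rx":[0,0,0,0,0,0,0],"ry":[0,0,0,0,0,0,0],"rz":[0.0637,0.0255,0,0,0,0,0]}' | tail -3;  python3 drive.py '{"tx":[0,0,0,0,0,0,0,0],"ty":[0,0,0,0,0,0,0,0],"tz":[0,0,0,0,0,0,0,0],"rx":[0,0,0,0,0,0,0,0],"ry":[0,0,0,0,0,0,0,0],"rz":[0,0,0,0,0,0,0,0]}' 0 30; python3 -c "import h;h.st()"
```

```text
contact_force: [-0.1, -0.3, 0.4]
opening: 0.0919
grip_force: 0.0
time: 7.93
tool_pos: [0.6848, 0.0459, 0.3287]
tool_rot: [3.141, -0.0, 2.542]
contact_force: [-0.3, 0.1, 0.3]
opening: 0.043
grip_force: 0.0
7.93 chest [-0.124  -0.0028  0.3287] rot [ 3.1415 -0.0001  2.5418] F [-0.3069  0.0735  0.3124] q [-0.0447  0.7011  1.1252  0.0001  1.3153 -1.0157] 0.04304754144083818
```

```bash
python3 drive.py '{"tx":[0,0,0,0,0,0,0,0],"ty":[0,0,0,0,0,0,0,0],"tz":[0,0,0,0,0,0,0,0],"rx":[0,0,0,0,0,0,0,0],"ry":[0,0,0,0,0,0,0,0],"rz":[0,0,0,0,0,0,0,0]}'; python3 -c "
import h;h.st()
from cell import robot, eyes, workorder
print(robot.observe()['torque'])"
```

```text
time: 8.6
tool_pos: [0.6846, 0.0454, 0.3298]
tool_rot: [-3.141, 0.001, 2.542]
contact_force: [-3.1, -1.9, 5.5]
opening: 0.0139
grip_force: 57.0
8.6 chest [-0.124  -0.0023  0.3298] rot [-3.1409  0.001   2.5415] F [-3.1358 -1.8798  5.5403] q [-0.0451  0.6997  1.1248 -0.0011  1.3166 -1.0156] 0.013863081722078672
[-0.5715  0.4624 -0.0632]
```

Converted, 0.1 rad / 1.5708 = 0.0637.

```bash
python3 drive.py '{"tx":[0,0,0,0,0,0,0,0],"ty":[0,0,0,0,0,0,0,0],"tz":[0,0,0,0,0,0,0,0],"rx":[0,0,0,0,0,0,0,0],"ry":[0,0,0,0,0,0,0,0],"rz":[0.0637,0.0637,0.0637,0.0637,0.0637,0.0637,0,0]}'; python3 -c "
import h;h.st()
from cell import robot, eyes, workorder
print(robot.observe()['torque'])"
```

```text
time: 9.27
tool_pos: [0.6852, 0.0461, 0.3298]
tool_rot: [3.138, 0.001, 1.945]
contact_force: [3.9, 1.1, 4.8]
opening: 0.0137
grip_force: 57.0
9.27 chest [-0.1243 -0.0032  0.3298] rot [3.1384 0.0009 1.9448] F [3.8757 1.0873 4.7723] q [-0.0444  0.7003  1.1237  0.0005  1.3143 -0.4185] 0.013728101696779842
[-0.0246 -0.3339 -0.0717]
```

Converted, 0.1 rad / 1.5708 = 0.0637.

```bash
for i in 1; do python3 drive.py '{"tx":[0,0,0,0,0,0,0,0],"ty":[0,0,0,0,0,0,0,0],"tz":[0,0,0,0,0,0,0,0],"rx":[0,0,0,0,0,0,0,0],"ry":[0,0,0,0,0,0,0,0],"rz":[0.0637,0.0637,0.0637,0.0637,0.0637,0.0637,0.0637,0.0637]}'; done; python3 drive.py '{"tx":[0,0,0,0,0,0,0,0],"ty":[0,0,0,0,0,0,0,0],"tz":[0,0,0,0,0,0,0,0],"rx":[0,0,0,0,0,0,0,0],"ry":[0,0,0,0,0,0,0,0],"rz":[0.0637,0.0637,0.0637,0.0637,0.0637,0.0637,0,0]}'; python3 -c "
import h;h.st()
from cell import robot, eyes, workorder
print(robot.observe()['torque'])"
```

```text
time: 9.93
tool_pos: [0.6864, 0.0461, 0.3299]
tool_rot: [3.134, -0.004, 1.14]
contact_force: [13.9, 2.1, 0.2]
opening: 0.014
grip_force: 55.6
time: 10.6
tool_pos: [0.6871, 0.0452, 0.33]
tool_rot: [3.135, -0.009, 0.544]
contact_force: [16.2, -1.8, -0.7]
opening: 0.0141
grip_force: 50.8
10.6 chest [-0.1264 -0.0032  0.33  ] rot [ 3.1354 -0.009   0.5439] F [16.1586 -1.8321 -0.6775] q [-0.0455  0.7015  1.1208 -0.0001  1.3084  0.9815] 0.014147857773701797
[-0.1772 -2.0074 -0.0536]
```

The knob is at about 2.13 with a 16 N side load from a centring error. I'll release, recentre about 2 mm toward world +x, regrasp and finish.

Converted, 0.0017 m / 0.6 = 0.0028, 0.001 m / 0.6 = 0.0017.

```bash
Z='x'; python3 drive.py '{"tx":[0,0,0,0,0.0028,0],"ty":[0,0,0,0,0.0017,0],"tz":[0,0,0,0,0,0],"rx":[0,0,0,0,0,0],"ry":[0,0,0,0,0,0],"rz":[0,0,0,0,0,0]}' 0.05 >/dev/null; python3 -c "import h;h.st()"; python3 drive.py '{"tx":[0,0,0,0,0,0,0,0],"ty":[0,0,0,0,0,0,0,0],"tz":[0,0,0,0,0,0,0,0],"rx":[0,0,0,0,0,0,0,0],"ry":[0,0,0,0,0,0,0,0],"rz":[0,0,0,0,0,0,0,0]}' 0 30 >/dev/null; python3 drive.py '{"tx":[0,0,0,0],"ty":[0,0,0,0],"tz":[0,0,0,0],"rx":[0,0,0,0],"ry":[0,0,0,0],"rz":[0,0,0,0]}';  python3 -c "
import h;h.st()
from cell import robot, eyes, workorder
print(robot.observe()['torque'])"
```

```text
11.1 chest [-0.1259 -0.0036  0.328 ] rot [-3.141   0.0011  0.5429] F [-0.9023 -0.7354 -0.3026] q [-0.0447  0.7059  1.1179 -0.0002  1.3191  0.9833] 0.047912738884261674
time: 12.1
tool_pos: [0.6873, 0.0446, 0.33]
tool_rot: [3.138, -0.002, 0.541]
contact_force: [2.2, -5.4, 3.1]
opening: 0.0139
grip_force: 50.3
12.1 chest [-0.1268 -0.0028  0.33  ] rot [ 3.1379 -0.0018  0.5411] F [ 2.1767 -5.4014  3.1286] q [-0.0459  0.7039  1.1162 -0.0022  1.3179  0.9844] 0.013865718935940312
[-0.8414 -0.1271 -0.0098]
```

Converted, 0.1 rad / 1.5708 = 0.0637.

```bash
python3 drive.py '{"tx":[0,0,0,0,0,0,0],"ty":[0,0,0,0,0,0,0],"tz":[0,0,0,0,0,0,0],"rx":[0,0,0,0,0,0,0],"ry":[0,0,0,0,0,0,0],"rz":[0.0637,0.0637,0.0637,0.0509,0.0255,0,0]}'>/dev/null; python3 -c "
import h;h.st()
from cell import robot, eyes, workorder
print(robot.observe()['torque'])"; python3 drive.py '{"tx":[0,0,0,0],"ty":[0,0,0,0],"tz":[0,0,0,0],"rx":[0,0,0,0],"ry":[0,0,0,0],"rz":[0.0255,0.0191,0,0]}';  python3 -c "
import h;h.st()
from cell import robot, eyes, workorder
print(robot.observe()['torque'])"
```

```text
12.68 chest [-0.127  -0.0025  0.33  ] rot [ 3.1383 -0.0033  0.1205] F [ 1.7511 -6.472   2.3718] q [-0.0463  0.704   1.1161 -0.0028  1.3177  1.4047] 0.013527392924712047
[-1.0186 -0.1665 -0.0273]
time: 13.02
tool_pos: [0.6873, 0.0443, 0.33]
tool_rot: [3.138, -0.004, 0.052]
contact_force: [2.3, -6.8, 3.4]
opening: 0.014
grip_force: 48.6
13.02 chest [-0.127  -0.0025  0.33  ] rot [ 3.138  -0.0036  0.0524] F [ 2.2964 -6.7559  3.4442] q [-0.0461  0.7039  1.1161 -0.0034  1.3177  1.4732] 0.014048150597732139
[-1.1543 -0.1346  0.7403]
```

Converted, 0.03 rad / 1.5708 = 0.0191.

```bash
python3 drive.py '{"tx":[0,0,0],"ty":[0,0,0],"tz":[0,0,0],"rx":[0,0,0],"ry":[0,0,0],"rz":[0.0191,0,0]}'>/dev/null; python3 -c "
import h;h.st()
from cell import robot, eyes, workorder
print(robot.observe()['torque'])"; python3 drive.py '{"tx":[0,0,0,0,0,0,0,0],"ty":[0,0,0,0,0,0,0,0],"tz":[0,0,0,0,0,-0.05,-0.0667,-0.0667],"rx":[0,0,0,0,0,0,0,0],"ry":[0,0,0,0,0,0,0,0],"rz":[0,0,0,0,0,0,0,0]}' 0.07 >/dev/null; python3 drive.py '{"tx":[0.05,0.0667,0,0],"ty":[0,0,0,0],"tz":[-0.0333,0,0,0],"rx":[0,0,0,0],"ry":[0,0,0,0],"rz":[0,0,0,0]}'; python3 -c "
from cell import robot, eyes, workorder
import cv2,numpy as np
w=eyes.read_camera('scene')['image'][215:315,270:400,::-1]; s=eyes.read_camera('side')['image'][170:290,250:370,::-1]
cv2.imwrite('pics/m4.png',np.hstack([cv2.resize(w,(400,400),interpolation=2),cv2.resize(s,(400,400),interpolation=2)]))"
```

```text
13.27 chest [-0.127  -0.0026  0.3301] rot [ 3.1381 -0.0039  0.0226] F [ 1.8088 -7.4734  3.4918] q [-0.046   0.7038  1.116  -0.0033  1.3176  1.5031] 0.014310426365752594
[-1.1126 -0.1653  0.8944]
time: 14.27
tool_pos: [0.7524, 0.047, 0.4545]
tool_rot: [-3.141, 0.005, 0.022]
contact_force: [-0.7, -0.7, 0.4]
opening: 0.07
grip_force: 0.0
```

View pics/m4.png

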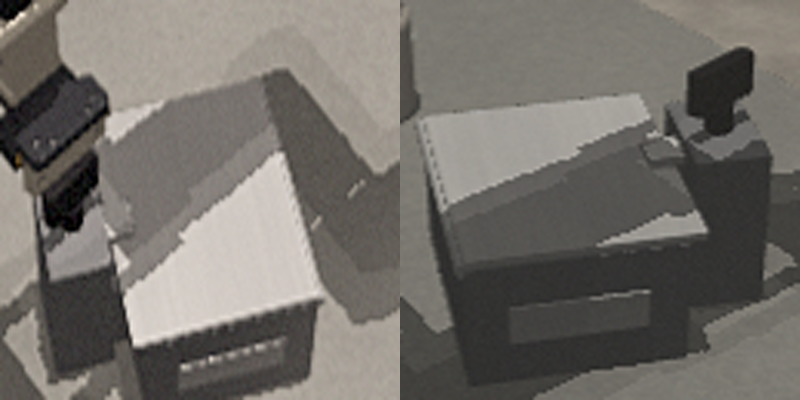

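The lid is shut and the bolt lies over it, with its nose near (640–655,145–160) in the right-hand panel. I'll check the throw numerically.

Run:
```python
from h import *
cv=lambda q:(q-[250,170])*400/120
for x in(-.077,-.074,-.071): print(x,cv(proj("side",T(V,[(x,.015,.1185),(x,-.015,.1185)]))).ravel())
for k in(2.4,2.5,2.6):
  c,s=np.cos(-k),np.sin(-k)
  print(k,cv(proj("side",T(V,[(-.126+c*x-s*y,s*x+c*y,.186) for x,y in((.03,.007),(.03,-.007),(-.03,.007),(-.03,-.007))]))).round(0).ravel())
from cell import robot, eyes, workorder;import cv2
s=eyes.read_camera('side')['image'][180:225,305:365,::-1]
cv2.imwrite('pics/m5.png',cv2.resize(s,(800,600),interpolation=2))
```

```text
-0.077 [256.1455 156.7947 246.1793 135.9882]
-0.074 [252.1409 157.2444 242.2474 136.419 ]
-0.071 [248.1321 157.6948 238.3117 136.8502]
2.4 [333.  40. 349.  45. 289.  72. 306.  78.]
2.5 [337.  41. 352.  47. 286.  71. 302.  77.]
2.6 [340.  42. 355.  49. 283.  69. 298.  76.]
```

View pics/m5.png

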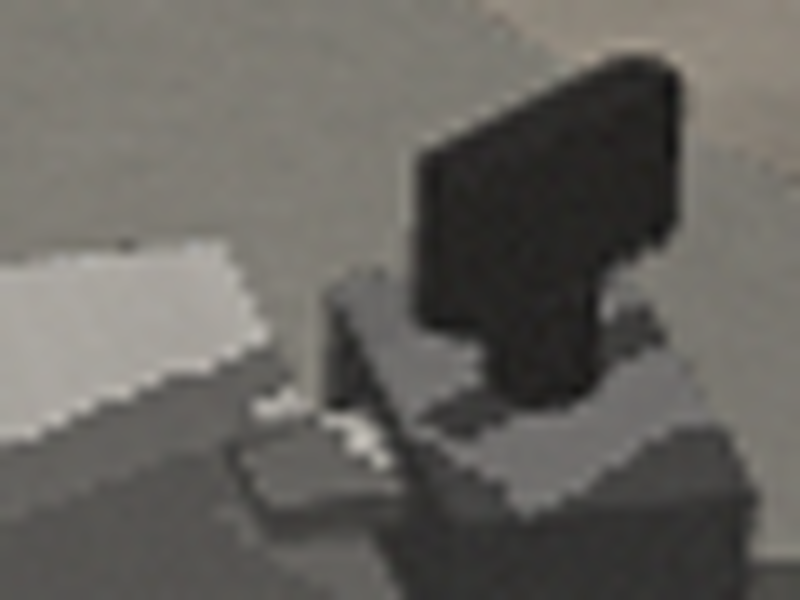

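```bash
python3 -c "
from cell import robot, eyes, workorder
print(workorder.hand_in())"
```

```text
the job is handed in; nothing more can be done
None
```

I handed the job in at about 14 s: the lid fell shut by itself and the knob is turned clockwise to its stop, with the bolt about 25–26 mm out over the lid. The arm kept clear of the bottle, jar and brush.

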